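# Hold the hand magnifier over the petri dish

## Task

Swing the keeper arm of the magnifier stand all the way round until it comes fully home against its end stop, then draw the hand magnifier out of its sloping sleeve. Turn it level and hold it with the lens centred over the petri dish, about ten centimetres above it, without disturbing the dish, the jar or the pot. Finish while still holding the magnifier there, steady; do not put it down or let go.

Things in the scene. Friction and masses are not known exactly. Their poses are not given: they have to be found in the camera images.
- stand: grey painted stand, fixed to the worktop: base plate 130 x 120 x 10 mm with a square sleeve rising at 45 degrees along the stand's +x axis. Origin at the underside on the centre line, z up. Sleeve 28 mm square outside, 18 mm square inside, 50 mm long
- sleeve_mouth (a point): centre of the upper mouth of the sleeve, 20 mm ahead of (+x) and 75 mm above the stand's origin; axes as the stand's. The magnifier leaves along stand +x and up at 45 degrees
- sleeve_bottom (a point): point on the sleeve's axis 45 mm down from its mouth, where the end of the magnifier's handle rests
- keeper (a joint): angle of the keeper arm, rad: 0 to 0.2 at the start (bar lies across the handle just above its collar and blocks it), grows counter-clockwise seen from above as the arm swings towards the stand's -x, and then past it; end stop at 2.30. Upright hinge axis; a stiff hinge that stays where it is left (0.04 N m, about 0.5 N at the peg)
- keeper_hinge (a point): the hinge axis of the keeper, at the height of its bar, 36 mm to the right (stand -y) of the sleeve's centre line and 95 mm above the worktop, at the sleeve mouth's x in the stand; the hinge stands on a 16 mm post
- keeper_peg (a point): grip point of the black upright peg at the free end of the keeper's steel bar (bar 8 mm thick, 86 mm from hinge to peg). Peg 12 mm in diameter, rising 40 mm above the bar's axis; this point is 26 mm above that axis. With the keeper closed the peg is 50 mm to the left (stand +y) of the magnifier's handle, so open the gripper only some 40 mm here or close it along the stand's x
- handle_grip (a point): point on the axis of the magnifier's black handle to grip it, about midway along its bare 65 mm between collar and lens. Loose magnifier, 0.12 kg, 199 mm long: handle 16 mm square; collar 30 mm square and 5 mm thick, seated on the sleeve's mouth with 45 mm of handle inside the sleeve. Its x axis runs along the handle to the lens, y across the handle in the plane of the lens, z square to the lens (facing up and back in the sleeve)
- lens_center (a point): centre of the magnifier's round lens in its steel ring (80 mm across, 8 mm thick), 74 mm from handle_grip along the magnifier's +x, axes as handle_grip, z is the normal of the lens
- handle_butt (a point): lower end of the magnifier's handle, 85 mm from handle_grip along -x. The handle can be pinched across y with the gripper anywhere between upright and square to the handle
- dish: petri dish, clear flat round dish with lid, 61 mm across and 15 mm high, loose on the worktop; origin at the centre of its underside. Dish, jar and pot stand in a row in any order, about 130 mm apart
- jar: specimen jar, white screw lid, 56 mm across, 72 mm high, loose on the worktop; origin at the centre of its underside; to be left alone
- pot: small white screw pot with black lid, 33 mm across, 49 mm high, loose on the worktop; origin at the centre of its underside; to be left alone
Not all that is in view belongs to the job. Of the things like the stand, leave any that is red; of the rest the larger one is meant.

How it is judged (in metres and radians):
On the way, in this order (a step that is already met when the one before it is completed fails the run):
1. the keeper is swung round to its end stop while the magnifier is still in its sleeve (value of joint keeper above 2.1 rad and distance between handle_butt and sleeve_bottom below 0.02 m), for 0.2 s.
2. the magnifier is drawn out of the sleeve, the keeper staying open (value of joint keeper above 2.1 rad and distance between handle_butt and sleeve_bottom above 0.06 m), for 0.1 s.
At the end, for the whole second after the job is handed in: Keeper still open (above 2.1 rad); magnifier held still in the gripper, touching neither stand nor dish; lens level within 0.17 rad, its centre within 30 mm of the dish's centre seen from above and 80 to 155 mm above the worktop; dish moved less than 20 mm (value of joint keeper above 2.1 rad and horizontal distance between lens_center and dish below 0.03 m and height (world z) of lens_center between 0.08 and 0.155 m and (angle between lens_center's own z axis and vertical below 0.17 rad or angle between lens_center's own z axis and vertical above 2.97 rad) and contact force between magnifier and the fingers above 1 N and contact force between magnifier and stand below 0.05 N and contact force between magnifier and dish below 0.05 N and linear speed of magnifier below 0.03 m/s and distance of dish from where it was at the start of the episode below 0.02 m); the arm keeps its last pose, push and grip.
It fails at once if the dish is disturbed: moved more than 20 mm or tipped (distance of dish from where it was at the start of the episode above 0.02 m or angle between dish's own z axis and vertical above 0.3 rad).
It fails at once if the jar is disturbed: moved more than 20 mm or tipped (distance of jar from where it was at the start of the episode above 0.02 m or angle between jar's own z axis and vertical above 0.3 rad).
It fails at once if the pot is disturbed: moved more than 20 mm or tipped (distance of pot from where it was at the start of the episode above 0.02 m or angle between pot's own z axis and vertical above 0.3 rad).
It also fails if it takes over 53 s, if anything falls off the work surface, if the arm or the gripper's body presses on something with over 40 N, if the wrist force passes 120 N, or if a joint passes its speed limit or range.

## Robot

A 6-joint arm with a two-finger parallel gripper is mounted at the origin on a cart in front of the work surface, level with it; the furniture and walls round the work are solid. World frame = base frame: x ahead of the robot, y to its left, z up, the work surface at z = 0. Lengths are in m, angles in degrees, forces in N, time in s.
With the tool pointing down it reaches from about 0.375 to 0.9 m from the base axis. Payload 3.1 kg.
Tool frame: the origin (TCP) lies at the very end of the fingers, on their centre line; the grasp point (between the pads) lies 19 mm behind it; z points along the fingers, y is the line along which they close (so a half turn about z gives the same grasp; the last joint's range is limited). The gripper opens to 87 mm and grips with 3 to 60 N. Pads are 19 mm wide; open, the fingers measure 117 mm over their backs; the gripper's body (75 mm by 190 mm) begins 51 mm behind the grasp point.
Start: joints at [-81.159, 30.224, 82.088, -0, 67.689, -10.227], TCP at [0.204, -0.591, 0.223] pointing down, gripper open.
Joint ranges: [-176.69, 176.69], [-43.24, 126.21], [12.49, 139.97], [-82, 262], [0, 151.66], [-163.58, 163.58]. Speed limits (degrees/s): [159.86, 159.86, 180, 180, 180, 180].

## Interface

Orientations are given as [roll, pitch, yaw] about the fixed x, y, z axes, in that order (R = Rz(yaw) Ry(pitch) Rx(roll)).
In Python, from station import telemetry, viewer, sign_off gives the robot as it stands.
- The arm moves only by the tool apply_moves, never from a script. Its argument "targets" is a list that holds one entry, the list of rows, each a list of 7 numbers: the shift along the tool's x, y, z in cm, then the turn, a rotation vector about the tool's x, y, z in rad, then the closure in counts, from 0 (fully open) to 255 (shut). A call has 1 to 8 rows; each row is the pose to reach, as a shift and turn from the pose commanded when the call began, along the tool's axes at that moment; what a row does not reach only later rows make up. A row lasts 1/8 s, in which the tool goes at most 62.5 mm and 10.7 degrees, less where a joint would pass 70% of its speed; a pose out of reach is approached as far as the arm can. A call with a gripper value outside its range is refused whole. The fingers move at their own pace and stop on an object; "force" is the grip in N (left out, the last holds). Time passes only in rows, so rows that repeat a pose let the fingers close. It gives the time, the measured TCP pose, the force, the opening and the grip force at its end, in the units of the state.
- telemetry.observe(): the state, without advancing time (a new reading comes with each control period).
- viewer.read_camera(name): name is "scene" or "top" or "wrist"; returns a dict with "image" (420x560x3 uint8, blue, green, red), "fovy" (degrees; the focal length in pixels is half the picture's height over the tangent of half this angle, whatever the lens; pixels are square), "cx", "cy" (the principal point, pixels), "pose" (4x4, takes a point from camera to world coordinates). Camera axes: x right, y down, z forward; pixel columns grow to the right and rows downward; lengths in m; the calibration is good to about 2 mm. A picture is of the moment at which its call begins. There is no depth.
- sign_off(): hands the job in; it is judged then, once.
Trained networks look in a picture, given as the dict that the camera call returned (one of the last four; its "shot" number tells which), for a name from the list of things; names that differ only in an ending like _2 or _b are one class to them, and where a whole thing is asked for, a point or a joint stands for the part that bears it (a point fixed in the world has none). Each returns a list of dicts, best first, with "conf" (0 to 1); they miss things now and then, are a little off and sometimes report something else, mostly with a low value. They report only what shows in the picture. A call takes as long as a camera call. They do not tell look-alikes from the thing itself.
- viewer.look_for(picture, thing): "position" ([x, y, z] in m, in world coordinates, good to about 4 mm: the middle of the surface that is visible of it).
- viewer.cut_out(picture, thing): "pixels" (420x560 bool, what is visible of it).
The state is a dict: "time": time; "qpos": joint angles; "qvel": joint speeds; "joint_efforts": joint torques, N m; "tool_pos": TCP position; "tcp_rot": TCP orientation; "force": force on the tool from outside, world axes, zero at the start; "torque": the same for the moment, N m; "finger_gap": finger opening in m; "grasp_force": force on a finger pad.
Only numpy, scipy, OpenCV 4.12 (cv2) and the standard library are available. Lean on these libraries where they do the work, as an engineer would, in place of code of your own. Each camera call takes 0.05 s, during which the arm holds its last target. There are 200 camera calls.

## Working session

There is one attempt and no reset: what is moved stays moved. The work goes in short steps, Python scripts to look and compute and a tool call to move; the robot and the scene stay as the last step left them, time stands still between calls to the robot, and variables do not carry over. Pictures are saved under pics/ and viewed, at most 10 in all, crops included, and the job is handed in when it is done.

Besides the shell and the picture viewer there is one more tool, called after "Call:" by a JSON object that holds its "op" and its "data". apply_moves: Moves the arm, as the interface text tells. Its arguments: {"type":"object","properties":{"targets":{"type":"array"},"force":{"type":"number"}},"required":["targets"]}

```bash
mkdir -p pics; ls; cat > h.py <<'E'
import numpy as np, cv2
from scipy.spatial.transform import Rotation as R
from station import telemetry, viewer, sign_off
def shot(n,f):
    p=viewer.read_camera(n); cv2.imwrite('pics/'+f,p['image']); return p
def f(p): return p['image'].shape[0]/2/np.tan(np.radians(p['fovy'])/2)
def proj(p,X):
    T=np.linalg.inv(np.array(p['pose'])); c=T[:3,:3]@np.array(X)+T[:3,3]
    return np.array([p['cx']+f(p)*c[0]/c[2], p['cy']+f(p)*c[1]/c[2]])
def ray(p,u,v):
    P=np.array(p['pose']); d=P[:3,:3]@np.array([(u-p['cx'])/f(p),(v-p['cy'])/f(p),1]); return P[:3,3],d/np.linalg.norm(d)
def atz(p,u,v,z):
    o,d=ray(p,u,v); return o+d*(z-o[2])/d[2]
E
python3 - <<'E'
from h import *
np.set_printoptions(precision=4,suppress=True)
print(telemetry.observe())
for n in ('scene','top'):
    p=shot(n,n+'0.png'); print(n,p['fovy'],p['cx'],p['cy'],np.array(p['pose']))
    for t in ['stand','keeper','keeper_peg','handle_grip','lens_center','dish','jar','pot']:
        for d in viewer.look_for(p,t): print(t,round(d['conf'],2),np.round(d['position'],3),proj(p,d['position']).round())
E
```

```text
pics
{'time': 0.0, 'qpos': array([-81.1596,  30.2789,  82.1562,  -0.0003,  67.6874, -10.2281]), 'qvel': array([-0.0388, -0.0028,  0.0141, -0.0286, -0.089 ,  0.0695]), 'joint_efforts': array([  0.0011, -44.004 , -17.6591,   0.0632,   0.058 ,  -0.0002]), 'tool_pos': array([ 0.2041, -0.59  ,  0.2216]), 'tcp_rot': array([-179.8794,   -0.0215,   19.0686]), 'force': array([-0.0775,  0.1618,  0.2172]), 'torque': array([ 0.0156, -0.0438,  0.0058]), 'grasp_force': 0.0, 'finger_gap': 0.08709639952468395}
scene 55.02795672515289 272.8462911699186 213.36102518581956 [[-0.8755 -0.2476  0.415  -0.0379]
 [-0.4832  0.4639 -0.7426  0.8858]
 [-0.0086 -0.8506 -0.5257  0.7794]
 [ 0.      0.      0.      1.    ]]
stand 0.83 [ 0.536 -0.2    0.01 ] [281. 216.]
stand 0.72 [ 0.564 -0.473  0.011] [306. 183.]
keeper 0.61 [ 0.534 -0.204  0.011] [282. 215.]
keeper 0.53 [ 0.569 -0.437  0.097] [302. 167.]
keeper_peg 0.4 [ 0.566 -0.437  0.098] [302. 167.]
handle_grip 0.79 [ 0.625 -0.206  0.144] [259. 176.]
lens_center 0.91 [ 0.63  -0.208  0.148] [258. 175.]
dish 0.6 [0.563 0.126 0.016] [222. 263.]
dish 0.15 [ 0.535
[... 381 characters left out ...]
 0.007] [350. 274.]
stand 0.73 [ 0.534 -0.205  0.011] [318. 201.]
stand 0.61 [ 0.563 -0.478  0.007] [409. 191.]
stand 0.42 [0.573 0.375 0.049] [116. 186.]
stand 0.36 [0.563 0.116 0.015] [208. 191.]
keeper 0.64 [ 0.318 -0.292  0.075] [353. 275.]
keeper 0.53 [ 0.572 -0.481  0.101] [422. 182.]
keeper_peg 0.71 [ 0.548 -0.213  0.096] [324. 192.]
keeper_peg 0.41 [ 0.578 -0.483  0.105] [423. 180.]
handle_grip 0.68 [ 0.631 -0.215  0.149] [327. 157.]
dish 0.87 [0.564 0.118 0.018] [208. 191.]
dish 0.62 [ 0.547 -0.208  0.096] [322. 192.]
dish 0.44 [0.576 0.377 0.046] [116. 185.]
jar 0.79 [0.535 0.241 0.072] [161. 198.]
jar 0.51 [ 0.629 -0.214  0.151] [327. 158.]
pot 0.49 [0.576 0.376 0.047] [116. 185.]
```

View pics/scene0.png

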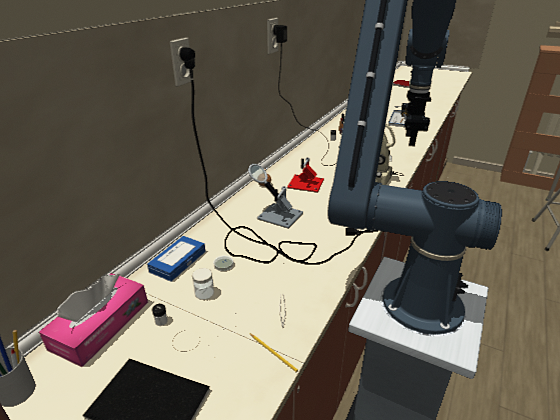

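View pics/top0.png

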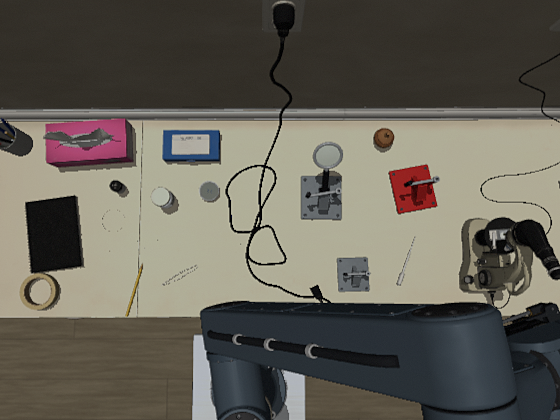

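```bash
python3 - <<'E'
from h import *
a=cv2.imread('pics/top0.png')[130:235,280:380]; b=cv2.imread('pics/scene0.png')[150:235,235:335]
a=cv2.resize(a,(400,420),interpolation=2); b=cv2.resize(b,(400,340),interpolation=2); b=cv2.copyMakeBorder(b,0,80,0,0,0)
cv2.imwrite('pics/crop0.png',np.hstack([a,b]))
E
```

```text
(no output)
```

View pics/crop0.png

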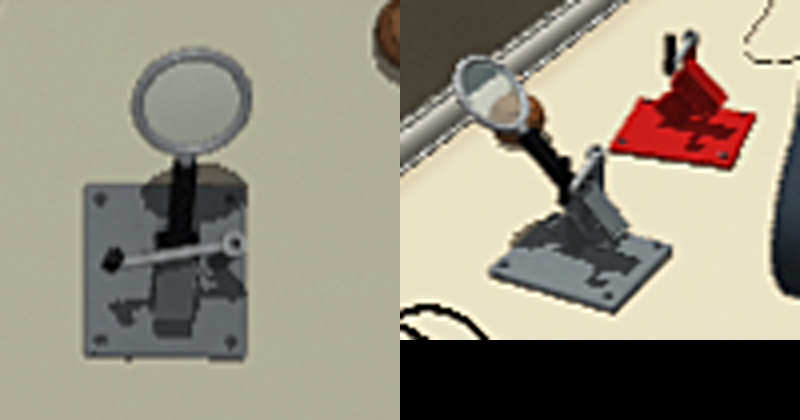

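```bash
cat >> h.py <<'E'
np.set_printoptions(precision=4,suppress=True)
def cur(st=None):
    st=st or telemetry.observe(); return np.array(st['tool_pos']),R.from_euler('xyz',st['tcp_rot'],degrees=True)
def down(yaw,tilt=0):  # tool down, x at yaw, approach leaning tilt deg towards tool x
    return R.from_euler('z',yaw,degrees=True)*R.from_euler('y',-tilt,degrees=True)*R.from_euler('x',180,degrees=True)
def row(P,Q,base=None):
    p,q=base or cur(); return np.r_[q.inv().apply(np.array(P)-p)*100,(q.inv()*Q).as_rotvec()].round(2)
E
python3 - <<'E'
from h import *
p=shot('top','top1.png'); g=lambda u,v,z: atz(p,280+(u+.5)/4-.5,130+(v+.5)/4-.5,z)
print('peg',g(111,258,.135),'hinge',g(235,243,.1))
for z,c in [(.01,[(84,186),(247,183),(247,356),(84,356)])]:
    for k in c: print(g(*k,z))
print('lens',g(192,101,.156),'collar',g(178,242,.085), 'handle at ring',g(186,158,.127))
d=viewer.cut_out(p,'dish')[0]['pixels']; ys,xs=np.nonzero(d); print(len(xs),xs.mean(),ys.mean(),atz(p,xs.mean(),ys.mean(),.011))
print(row([.50,-.22,.30],down(-30)), row([.35,-.40,.29],down(-10)))
E
```

```text
peg [ 0.5348 -0.1631  0.135 ] hinge [ 0.5502 -0.2518  0.1   ]
[ 0.6078 -0.1564  0.01  ]
[ 0.6097 -0.2773  0.01  ]
[ 0.4809 -0.2743  0.01  ]
[ 0.4813 -0.1548  0.01  ]
lens [ 0.636  -0.2159  0.156 ] collar [ 0.5535 -0.2148  0.085 ] handle at ring [ 0.6039 -0.2154  0.127 ]
352 208.45738636363637 190.98863636363637 [0.564  0.1162 0.011 ]
[ 40.07 -25.37  -7.74   0.     0.     0.86] [ 20.01 -13.26  -6.74   0.     0.     0.51]
```

Call:
{"op": "apply_moves", "data": {"targets": [[[5,-3.3,-2,0,0,0.1,0],[10,-6.6,-4,0,0,0.2,0],[15,-9.9,-6,0,0,0.35,60],[20,-13,-7.5,0,0,0.5,100],[25,-16,-7.7,0,0,0.6,125],[30,-19,-7.7,0,0,0.7,125],[35,-22,-7.7,0,0,0.8,125],[40,-25.4,-7.7,0,0,0.86,125]]]}}

```text
time: 2.0
tool_pos: [0.5005, -0.2186, 0.2998]
tcp_rot: [180.0, -0.1, -30.3]
force: [-0.3, -0.7, 0.1]
finger_gap: 0.0455
grasp_force: 0.0
```

```bash
python3 - <<'E'
from h import *
s=telemetry.observe(); print(s['time'],s['tool_pos'],s['tcp_rot'],s['finger_gap'],s['qpos'])
p=shot('wrist','w1.png'); print(p['fovy'],p['cx'],p['cy'],np.array(p['pose']))
q=np.array(p['pose']); 
for n,X in [('peg',[.5348,-.163,.135]),('hinge',[.5502,-.2518,.1]),('lens',[.636,-.216,.156])]: print(n,proj(p,X))
for t in ['keeper_peg','keeper','handle_grip','lens_center']:
    for d in viewer.look_for(p,t): print(t,d['conf'],np.round(d['position'],4),proj(p,d['position']))
E
```

```text
2.0 [ 0.5005 -0.2186  0.2998] [179.9898  -0.0587 -30.35  ] 0.04550263568370146 [-35.3175  19.217   87.871   -0.0053  72.8526  85.034 ]
60.313475158294 280.64486657556597 210.15654187318438 [[-0.5052 -0.8311 -0.2326  0.5652]
 [-0.863   0.4868  0.1348 -0.2558]
 [ 0.0012  0.2689 -0.9632  0.4628]
 [ 0.      0.      0.      1.    ]]
peg [210.4808 191.0593]
hinge [284.4443 125.1304]
lens [191.1159  55.1497]
keeper_peg 0.57 [ 0.5443 -0.2053  0.0935] [247.7453 153.7229]
keeper_peg 0.51 [ 0.5641 -0.4329  0.1096] [455.3073   4.3316]
keeper 0.84 [ 0.542  -0.2087  0.0973] [251.4953 154.4366]
keeper 0.51 [ 0.5634 -0.4288  0.1047] [448.7784   9.2198]
handle_grip 0.75 [ 0.6341 -0.2156  0.1537] [192.7313  58.0677]
lens_center 0.65 [ 0.6385 -0.2175  0.1538] [191.5708  51.5743]
lens_center 0.29 [0.5635 0.1145 0.0167] [ 40.2694 256.6333]
```

View pics/w1.png

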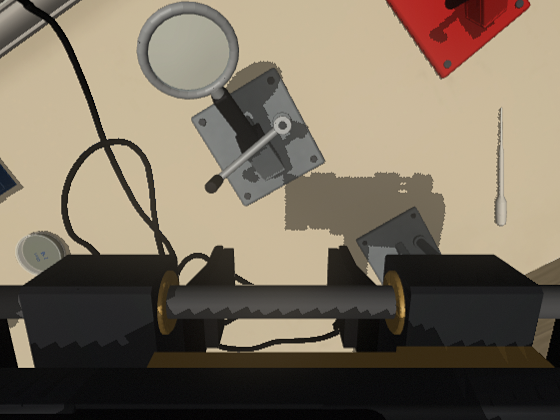

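```bash
python3 - <<'E'
from h import *
p=viewer.read_camera('wrist')
im=p['image'][150:215,190:240]; g=im.max(2)<50; ys,xs=np.nonzero(g); print('black blob',len(xs),xs.min()+190,xs.max()+190,ys.min()+150,ys.max()+150, xs.mean()+190,ys.mean()+150)
for u,v in [(212,187),(209,190)]: print(atz(p,u,v,.135))
print(atz(p,xs.mean()+190,ys.mean()+150,.12))
h=atz(p,283,125,.1); print('hinge',h)
print('lens',atz(p,189,51,.156))
E
```

```text
black blob 93 207 220 174 191 214.65591397849462 179.67741935483872
[ 0.5355 -0.1676  0.135 ]
[ 0.5346 -0.1637  0.135 ]
[ 0.539  -0.1697  0.12  ]
hinge [ 0.5495 -0.2518  0.1   ]
lens [ 0.6376 -0.2172  0.156 ]
```

```bash
python3 - <<'E'
from h import *
for P in ([.536,-.167,.25],[.536,-.167,.104]): print(row(P,down(-30)))
E
```

```text
[ 0.52 -6.51  4.95  0.    0.   -0.  ]
[ 0.52 -6.52 19.55  0.    0.   -0.  ]
```

Call:
{"op": "apply_moves", "data": {"targets": [[[0.5,-5,0.5,0,0,0,125],[0.5,-6.5,5,0,0,0,130],[0.5,-6.5,10,0,0,0,130],[0.5,-6.5,13,0,0,0,130],[0.5,-6.5,13,0,0,0,130]]]}}

```text
time: 2.92
tool_pos: [0.5339, -0.1671, 0.1673]
tcp_rot: [180.0, 0.4, -30.4]
force: [-0.1, -1.0, 0.9]
finger_gap: 0.0427
grasp_force: 0.0
```

```bash
python3 - <<'E'
from h import *
s=telemetry.observe(); print(s['time'],s['tool_pos'],s['tcp_rot'],s['finger_gap'],s['force'])
p=shot('wrist','w2.png')
for n,X in [('peg',[.536,-.167,.135]),('hinge',[.5502,-.2518,.1])]: print(n,proj(p,X))
print(row([.536,-.167,.104],down(-30)))
E
```

```text
2.925 [ 0.5339 -0.1671  0.1673] [179.9752   0.3567 -30.3574] 0.042658253384815124 [-0.0671 -0.9784  0.9374]
peg [279.3625 240.5566]
hinge [384.8722 137.9542]
[ 0.02 -0.08  6.51  0.    0.   -0.01]
```

View pics/w2.png

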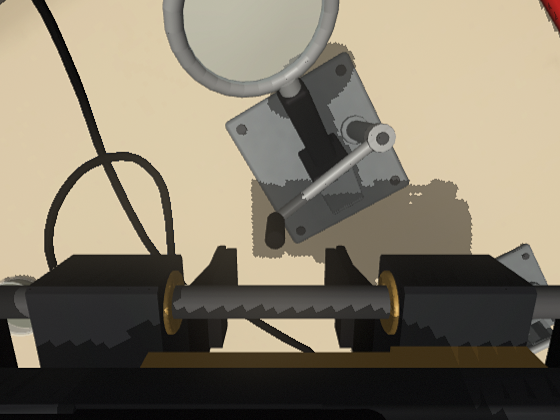

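Call:
{"op": "apply_moves", "data": {"targets": [[[0,0,3,0,0,0,130],[0,0,6.3,0,0,0,130],[0,0,6.3,0,0,0,140],[0,0,6.3,0,0,0,255],[0,0,6.3,0,0,0,255],[0,0,6.3,0,0,0,255],[0,0,6.3,0,0,0,255],[0,0,6.3,0,0,0,255]]], "force": 6}}

```text
time: 3.98
tool_pos: [0.5364, -0.1657, 0.1072]
tcp_rot: [-180.0, -0.0, -30.2]
force: [-0.1, 3.4, 6.4]
finger_gap: 0.0119
grasp_force: 6.0
```

```bash
cat > arc.py <<'E'
from h import *
import sys
H=np.array([.550,-.252]); 
def pose(th,L=.086): 
    psi=-30 if th<60 else th-90
    return np.r_[H+L*np.array([-np.sin(np.radians(th)),np.cos(np.radians(th))]),.104],down(psi)
s=telemetry.observe(); p,q=cur(s); d=p[:2]-H
th0=np.degrees(np.arctan2(-d[0],d[1])); print(s['time'],p,s['tcp_rot'],'gap',s['finger_gap'],'F',s['force'],'grasp',s['grasp_force'],'th',th0,'L',np.hypot(*d))
for a in map(float,sys.argv[1:]): print(a,row(*pose(a)).tolist())
E
python3 arc.py 15 22 29 36 43 50 57 64
```

```text
3.975 [ 0.5364 -0.1657  0.1072] [-179.9593   -0.0069  -30.2092] gap 0.011919501679360464 F [-0.1327  3.4123  6.3751] grasp 5.99953698401805 th 8.931726121212723 L 0.08731757865665594
15.0 [-0.59, 0.71, 0.32, -0.0, -0.0, -0.0]
22.0 [-1.28, 1.5, 0.32, -0.0, -0.0, -0.0]
29.0 [-1.88, 2.37, 0.32, -0.0, -0.0, -0.0]
36.0 [-2.36, 3.3, 0.32, -0.0, -0.0, -0.0]
43.0 [-2.72, 4.29, 0.32, -0.0, -0.0, -0.0]
50.0 [-2.96, 5.31, 0.32, -0.0, -0.0, -0.0]
57.0 [-3.08, 6.35, 0.32, -0.0, -0.0, -0.0]
64.0 [-3.07, 7.4, 0.32, -0.0, -0.0, -0.07]
```

Call:
{"op": "apply_moves", "data": {"targets": [[[-0.62,0.66,0,0,0,0,255],[-1.3,1.45,0,0,0,0,255],[-1.9,2.3,0,0,0,0,255],[-2.38,3.25,0,0,0,0,255],[-2.75,4.25,0,0,0,0,255],[-3,5.25,0,0,0,0,255],[-3.1,6.3,0,0,0,0,255],[-3.1,6.3,0,0,0,0,255]]]}}

```text
time: 4.97
tool_pos: [0.4771, -0.2061, 0.1064]
tcp_rot: [180.0, 0.0, -30.3]
force: [-1.9, 0.2, 0.4]
finger_gap: 0.0115
grasp_force: 6.0
```

```bash
python3 arc.py 66 75 84 93 102 111 120 128 132 135
```

```text
4.975 [ 0.4771 -0.2061  0.1064] [179.9669   0.0347 -30.2786] gap 0.011538495864916423 F [-1.8942  0.2103  0.4201] grasp 6.00012905546464 th 57.82563196200961 L 0.0861377002299861
66.0 [0.06, 1.23, 0.24, 0.0, 0.0, -0.11]
75.0 [0.31, 2.55, 0.24, 0.0, 0.0, -0.27]
84.0 [0.77, 3.82, 0.24, 0.0, 0.0, -0.42]
93.0 [1.42, 5.0, 0.24, 0.0, 0.0, -0.58]
102.0 [2.25, 6.07, 0.24, 0.0, 0.0, -0.74]
111.0 [3.23, 6.99, 0.24, 0.0, 0.0, -0.89]
120.0 [4.35, 7.75, 0.24, 0.0, 0.0, -1.05]
128.0 [5.43, 8.27, 0.24, 0.0, 0.0, -1.19]
132.0 [5.99, 8.48, 0.24, 0.0, 0.0, -1.26]
135.0 [6.42, 8.6, 0.24, 0.0, 0.0, -1.31]
```

Call:
{"op": "apply_moves", "data": {"targets": [[[0.05,1.2,0,0,0,-0.11,255],[0.3,2.55,0,0,0,-0.27,255],[0.77,3.82,0,0,0,-0.42,255],[1.42,5,0,0,0,-0.58,255],[2.25,6.07,0,0,0,-0.74,255],[3.23,7,0,0,0,-0.89,255],[4.35,7.75,0,0,0,-1.05,255],[5.43,8.27,0,0,0,-1.19,255]]]}}

```text
time: 5.98
tool_pos: [0.4845, -0.3042, 0.1064]
tcp_rot: [179.9, -0.1, 38.2]
force: [3.2, 3.3, -0.1]
finger_gap: 0.0113
grasp_force: 6.0
```

```bash
python3 arc.py 128 131 132 133 135
```

```text
5.975 [ 0.4845 -0.3042  0.1064] [179.9287  -0.1073  38.1891] gap 0.011263817628608085 F [ 3.2001  3.2511 -0.1321] grasp 6.000638004625216 th 128.54097449038468 L 0.08376424537652252
128.0 [-0.22, -0.08, 0.24, 0.0, -0.0, 0.0]
131.0 [-0.21, 0.37, 0.24, 0.0, -0.0, -0.05]
132.0 [-0.21, 0.52, 0.24, 0.0, -0.0, -0.07]
133.0 [-0.19, 0.67, 0.24, 0.0, -0.0, -0.08]
135.0 [-0.16, 0.97, 0.24, 0.0, -0.0, -0.12]
```

Call:
{"op": "apply_moves", "data": {"targets": [[[0,0.3,0,0,0,-0.05,255],[0,0.6,0,0,0,-0.07,255],[0,0.6,0,0,0,-0.07,255],[0,0.6,0,0,0,-0.07,255]]]}}

```text
time: 6.48
tool_pos: [0.4861, -0.3062, 0.1062]
tcp_rot: [-179.7, -0.1, 41.9]
force: [-0.3, 5.7, 2.6]
finger_gap: 0.0119
grasp_force: 6.0
```

```bash
python3 arc.py 132 135; python3 - <<'E'
from h import *
s=telemetry.observe();print(cur(s)[1].inv().apply(s['force']))
E
```

```text
6.475 [ 0.4861 -0.3062  0.1062] [-179.7287   -0.0821   41.9449] gap 0.011869091973335858 F [-0.2999  5.6836  2.5986] grasp 5.996126763930079 th 130.30336254306764 L 0.08375231322555134
132.0 [-0.23, 0.25, 0.22, -0.0, -0.0, -0.0]
135.0 [-0.22, 0.7, 0.21, -0.0, -0.0, -0.05]
[ 3.5796 -4.4401 -2.5725]
```

Call:
{"op": "apply_moves", "data": {"targets": [[[0,0.3,0,0,0,0,255],[0,0.5,0,0,0,0,255],[0,0.5,0,0,0,0,255],[0,0.5,0,0,0,0,255]]], "force": 15}}

```text
time: 6.98
tool_pos: [0.4862, -0.3063, 0.106]
tcp_rot: [-179.1, -0.0, 42.0]
force: [-6.1, 11.6, 9.0]
finger_gap: 0.0109
grasp_force: 15.0
```

```bash
python3 arc.py 132; python3 - <<'E'
from h import *
s=telemetry.observe();print(cur(s)[1].inv().apply(s['force']))
E
```

```text
6.975 [ 0.4862 -0.3063  0.106 ] [-179.1458   -0.0469   41.9662] gap 0.010925789033689378 F [-6.1014 11.6435  9.0114] grasp 15.006298210064415 th 130.40137734254898 L 0.08376445773558397
132.0 [-0.23, 0.24, 0.19, -0.01, -0.0, -0.0]
[  3.2567 -12.8703  -8.8179]
```

Call:
{"op": "apply_moves", "data": {"targets": [[[0,-0.5,0,0,0,0,255],[0,-0.8,0,0,0,0,255],[0,-0.8,0,0,0,0,150],[0,-0.8,0,0,0,0,140],[0,-0.8,0,0,0,0,140],[0,-0.8,-5,0,0,0,140],[0,-0.8,-10,0,0,0,140],[0,-0.8,-10,0,0,0,140]]]}}

```text
time: 7.98
tool_pos: [0.4871, -0.309, 0.211]
tcp_rot: [179.4, -0.0, 42.0]
force: [-1.2, 0.4, -0.4]
finger_gap: 0.0389
grasp_force: 0.0
```

```bash
python3 - <<'E'
from h import *
s=telemetry.observe(); print(s['time'],s['tool_pos'],s['tcp_rot'],s['finger_gap'],s['force'])
print(row([.5415,-.216,.19],down(0,30)), row([.51,-.26,.22],down(20,15)))
print(down(0,30).apply([0,0,1]))
p=shot('wrist','w3.png'); 
for t in ['keeper','lens_center','handle_grip']:
    for d in viewer.look_for(p,t): print(t,d['conf'],np.round(d['position'],4),proj(p,d['position']))
E
```

```text
7.975 [ 0.4871 -0.309   0.211 ] [179.402   -0.0244  41.9791] 0.038945586039453334 [-1.1972  0.3509 -0.3546]
[10.26 -3.29  2.07 -0.18  0.5   0.72] [ 4.98 -2.1  -0.92 -0.04  0.26  0.38]
[ 0.5   -0.    -0.866]
keeper 0.78 [ 0.5697 -0.4673  0.0995] [487.7232 258.559 ]
keeper 0.75 [ 0.5644 -0.2154  0.0991] [252.2541  41.0133]
keeper 0.64 [ 0.5225 -0.2736  0.0984] [274.5536 142.694 ]
lens_center 0.72 [ 0.565  -0.2176  0.1001] [255.1232  42.3676]
handle_grip 0.71 [ 0.5659 -0.2173  0.0955] [256.0036  42.1745]
handle_grip 0.6 [ 0.5208 -0.2744  0.099 ] [273.8391 145.1908]
```

View pics/w3.png

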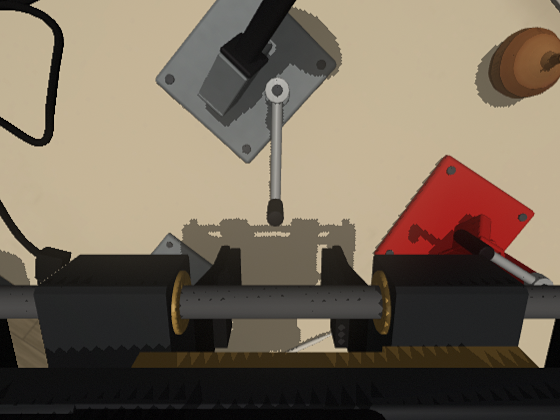

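Call:
{"op": "apply_moves", "data": {"targets": [[[1.7,-0.6,-0.5,-0.03,0.08,0.12,140],[3.4,-1.2,-0.5,-0.06,0.17,0.24,140],[5.1,-1.8,-0.3,-0.09,0.25,0.36,140],[6.8,-2.3,0,-0.12,0.33,0.48,140],[8.5,-2.8,1,-0.15,0.42,0.6,140],[10.26,-3.3,2.1,-0.18,0.5,0.72,140],[10.26,-3.3,2.1,-0.18,0.5,0.72,140]]]}}

```text
time: 9.05
tool_pos: [0.5363, -0.2102, 0.1823]
tcp_rot: [-178.9, -29.4, -0.5]
force: [-0.4, -0.6, -0.3]
finger_gap: 0.0392
grasp_force: 0.0
```

```bash
python3 - <<'E'
from h import *
s=telemetry.observe(); print(s['time'],s['tool_pos'],s['tcp_rot'],s['finger_gap'],s['force'])
p=shot('wrist','w4.png'); 
m=np.array([.551,-.216,.075]); u=np.array([1,0,1])/2**.5
for k in (0,5,40,70,74,114,154): print(k,proj(p,m+k*1e-3*u))
print('hinge',proj(p,[.55,-.252,.1]))
E
```

```text
9.05 [ 0.5363 -0.2102  0.1823] [-178.8633  -29.3681   -0.5126] 0.03917133842595672 [-0.3627 -0.6402 -0.3195]
0 [290.1994 260.5402]
5 [290.2193 255.5255]
40 [290.3691 217.6534]
70 [290.515  180.7687]
74 [290.5358 175.4973]
114 [290.7655 117.4271]
154 [291.042   47.5379]
hinge [340.7488 258.3873]
```

View pics/w4.png

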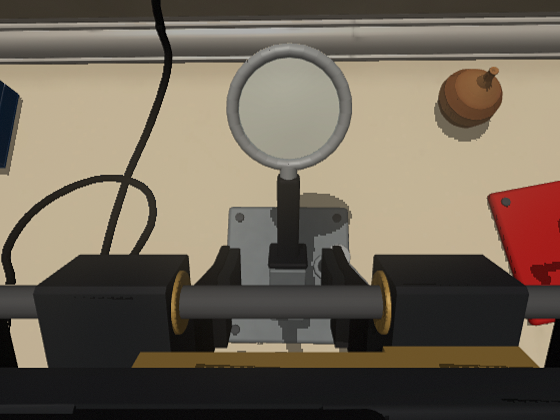

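```bash
python3 - <<'E'
from h import *
a=np.array([.5,0,-.866]); T=np.array([.590,-.2157,.088])
for k in (.1,.06,.0): print(row(T-k*a,down(-.8,30)))
E
```

```text
[-0.27  0.36  0.9  -0.02  0.01  0.01]
[-0.24  0.41  4.9  -0.02  0.01  0.01]
[-0.19  0.48 10.9  -0.02  0.01  0.01]
```

Call:
{"op": "apply_moves", "data": {"targets": [[[-0.2,0.4,0.9,-0.02,0.01,0.01,140],[-0.2,0.4,5,-0.02,0.01,0.01,140],[-0.2,0.45,8,-0.02,0.01,0.01,140],[-0.2,0.48,10.5,-0.02,0.01,0.01,140],[-0.2,0.48,10.9,-0.02,0.01,0.01,140],[-0.2,0.48,10.9,-0.02,0.01,0.01,140]]], "force": 8}}

```text
time: 9.85
tool_pos: [0.5919, -0.2177, 0.0903]
tcp_rot: [179.9, -30.4, -1.0]
force: [-0.6, -0.2, -0.6]
finger_gap: 0.0392
grasp_force: 0.0
```

Call:
{"op": "apply_moves", "data": {"targets": [[[0,0,0,0,0,0,200],[0,0,0,0,0,0,255],[0,0,0,0,0,0,255],[0,0,0,0,0,0,255],[0,0,0,0,0,0,255]]], "force": 8}}

```text
time: 10.48
tool_pos: [0.5917, -0.2164, 0.0904]
tcp_rot: [-180.0, -30.4, -1.1]
force: [-0.2, 2.7, 4.9]
finger_gap: 0.0161
grasp_force: 8.0
```

```bash
python3 - <<'E'
from h import *
s=telemetry.observe(); print(s['time'],s['tool_pos'],s['tcp_rot'],s['finger_gap'],s['force'],s['torque'])
p=shot('wrist','w5.png'); p=shot('scene','s5.png')
m=np.array([.551,-.216,.075]); u=np.array([1,0,1])/2**.5
print(row(np.array(s['tool_pos'])+.08*u, cur(s)[1]))
E
```

```text
10.475 [ 0.5917 -0.2164  0.0904] [-179.9914  -30.3923   -1.1027] 0.01614967006767593 [-0.1885  2.6753  4.9044] [ 0.5427 -0.173   0.1504]
[ 7.74 -0.11 -2.02 -0.    0.    0.  ]
```

View pics/w5.png

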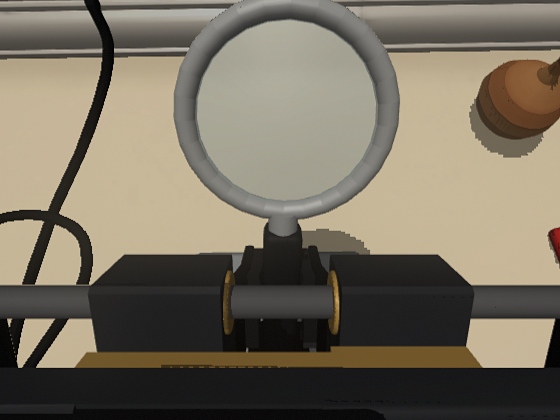

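Call:
{"op": "apply_moves", "data": {"targets": [[[0,-0.1,0,0,0,0,255],[0.97,-0.1,-0.25,0,0,0,255],[1.93,-0.1,-0.5,0,0,0,255],[3.38,-0.1,-0.88,0,0,0,255],[4.83,-0.1,-1.26,0,0,0,255],[6,-0.1,-1.57,0,0,0,255],[6.77,-0.1,-1.77,0,0,0,255],[6.77,-0.1,-1.77,0,0,0,255]]], "force": 25}}

```text
time: 11.58
tool_pos: [0.641, -0.2176, 0.1392]
tcp_rot: [179.8, -30.3, -1.0]
force: [-0.6, -0.2, -1.5]
finger_gap: 0.0159
grasp_force: 24.8
```

```bash
python3 - <<'E'
from h import *
s=telemetry.observe(); print(s['time'],s['tool_pos'],s['tcp_rot'],s['finger_gap'],s['force'],s['torque'],s['qpos'])
p=shot('wrist','w6.png'); q=shot('scene','s6.png')
for r in (p,q):
  for t in ['lens_center','dish']:
    for d in viewer.look_for(r,t): print(t,d['conf'],np.round(d['position'],4),proj(r,d['position']))
a=cv2.imread('pics/w6.png')[0:280,100:480]; b=cv2.resize(cv2.imread('pics/s6.png')[120:240,220:340],(280,280))
cv2.imwrite('pics/c6.png',np.hstack([a,b]))
E
```

```text
11.575 [ 0.641  -0.2176  0.1392] [179.8267 -30.345   -1.0462] 0.01589595852681191 [-0.5696 -0.1525 -1.5078] [ 0.0574  0.4165 -0.0022] [-35.768   33.8494 101.7678  43.0275  24.7132  18.8494]
lens_center 0.58 [ 0.6854 -0.2165  0.2063] [275.599  117.9337]
lens_center 0.51 [ 0.6832 -0.205   0.1998] [244.538  158.7409]
lens_center 0.26 [ 0.5313 -0.2042  0.0098] [282.5659 215.5985]
dish 0.75 [0.5668 0.1237 0.0153] [221.6952 261.8924]
```

View pics/c6.png

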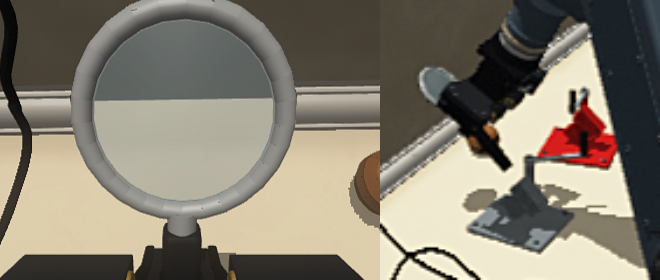

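```bash
cat > fin.py <<'E'
from h import *
s=telemetry.observe(); p,q=cur(s)
hd=down(-1,30.3).inv().apply(R.from_euler('z',-1,degrees=True).apply([1,0,1])/2**.5)  # handle dir in tool
lc=np.array([0,0,-.019])+.074*hd
def tcp(L,yaw,tilt): Q=down(yaw,tilt); return np.array(L)-Q.apply(lc),Q
print(s['time'],p,s['tcp_rot'],'lens now',p+q.apply(lc),'handle',q.apply(hd),s['force'],s['finger_gap'])
E
python3 - <<'E'
from fin import *
print(row(p+[-.06,.02,.10],down(-1,25)))
print(row(p+[-.09,.10,.13],down(2,15)))
for L,y,t in [([.57,.06,.25],10,-5),([.565,.12,.20],13,-14.7)]: print(tcp(L,y,t)[0],row(*tcp(L,y,t)))
E
```

```text
11.875 [ 0.6403 -0.2169  0.1388] [179.9654 -30.2765  -1.1301] lens now [ 0.6831 -0.2177  0.2075] handle [ 0.7073 -0.0138  0.7068] [ 0.6156  1.3759 -1.5321] 0.015526030598007584
[ -0.17  -1.87 -11.68   0.    -0.09  -0.  ]
[ -1.39  -9.81 -15.87   0.02  -0.27  -0.05]
[0.4965 0.047  0.2186] [ -8.84 -26.1  -14.42   0.04  -0.61  -0.19]
[0.4882 0.1023 0.1816] [-11.52 -31.6  -11.71   0.03  -0.78  -0.25]
```

Call:
{"op": "apply_moves", "data": {"targets": [[[-0.1,-0.9,-5.8,0,-0.05,0,255],[-0.2,-1.9,-11.7,0,-0.09,0,255],[-0.8,-5.8,-13.8,0.01,-0.18,-0.03,255],[-1.4,-9.8,-15.9,0.02,-0.27,-0.05,255],[-4.5,-14.5,-15.5,0.03,-0.38,-0.1,255],[-7,-19.5,-15,0.03,-0.5,-0.15,255],[-8.8,-24,-14.5,0.04,-0.61,-0.19,255],[-8.8,-26,-14.4,0.04,-0.61,-0.19,255]]]}}

```text
time: 12.88
tool_pos: [0.4968, 0.0486, 0.2176]
tcp_rot: [179.9, 4.9, 10.0]
force: [0.1, -0.1, -1.4]
finger_gap: 0.0158
grasp_force: 24.8
```

```bash
python3 - <<'E'
from fin import *
for L,y,t in [([.565,.12,.17],13,-14.7),([.565,.12,.118],13,-14.7)]: print(tcp(L,y,t)[0],row(*tcp(L,y,t)))
print(s['qpos'])
E
```

```text
12.875 [0.4968 0.0486 0.2176] [179.8586   4.903    9.9778] lens now [0.5702 0.0616 0.2492] handle [0.9704 0.1714 0.1702] [ 0.0605 -0.1317 -1.4099] 0.015807040566865382
[0.4882 0.1023 0.1516] [ 0.65 -5.45  6.56 -0.01 -0.17 -0.05]
[0.4882 0.1023 0.0996] [ 1.09 -5.46 11.74 -0.01 -0.17 -0.05]
[-6.314  23.0102 96.7408 -1.6668 64.9258 74.4703]
```

Call:
{"op": "apply_moves", "data": {"targets": [[[0.3,-3,3,0,-0.08,-0.03,255],[0.65,-5.45,6.5,-0.01,-0.17,-0.05,255],[0.8,-5.45,8.5,-0.01,-0.17,-0.05,255],[1,-5.45,10.5,-0.01,-0.17,-0.05,255],[1.1,-5.45,11.7,-0.01,-0.17,-0.05,255],[1.1,-5.45,11.7,-0.01,-0.17,-0.05,255],[1.1,-5.45,11.7,-0.01,-0.17,-0.05,255]]]}}

```text
time: 13.75
tool_pos: [0.49, 0.0994, 0.1018]
tcp_rot: [179.7, 14.4, 12.6]
force: [0.5, 0.5, -1.9]
finger_gap: 0.0163
grasp_force: 24.8
```

```bash
python3 - <<'E'
from fin import *
P=[shot('scene','s7.png'),shot('top','t7.png'),shot('wrist','w7.png')]
for r in P:
  for t in ['lens_center','dish','jar','pot']:
    for d in viewer.look_for(r,t)[:2]: print(t,round(d['conf'],2),np.round(d['position'],4),proj(r,d['position']).round())
print(proj(P[0],p+q.apply(lc)),proj(P[1],p+q.apply(lc)))
a=cv2.resize(cv2.imread('pics/s7.png')[180:340,130:290],(400,400),interpolation=2); b=cv2.resize(cv2.imread('pics/t7.png')[120:280,100:260],(400,400),interpolation=2)
cv2.imwrite('pics/c7.png',np.hstack([a,b]))
E
```

```text
13.75 [0.49   0.0994 0.1018] [179.6663  14.4206  12.6295] lens now [0.5668 0.1168 0.1206] handle [0.9755 0.2201 0.0049] [ 0.5444  0.4721 -1.8531] 0.016268481146099627
lens_center 0.59 [0.4654 0.1035 0.1153] [253. 241.]
lens_center 0.38 [ 0.506  -0.288   0.1011] [300. 185.]
dish 0.7 [0.5661 0.1267 0.0176] [221. 262.]
jar 0.93 [0.5278 0.2653 0.0508] [202. 285.]
pot 0.69 [0.5669 0.3908 0.0388] [159. 314.]
lens_center 0.7 [0.4493 0.0908 0.1213] [212. 227.]
jar 0.42 [0.4541 0.089  0.1251] [213. 225.]
pot 0.44 [0.5713 0.3773 0.0482] [116. 187.]
lens_center 0.9 [0.5664 0.1128 0.1167] [291. 119.]
jar 0.83 [0.5509 0.2276 0.0504] [52. 60.]
[220.3325 231.9672] [202.9851 183.5242]
```

View pics/c7.png

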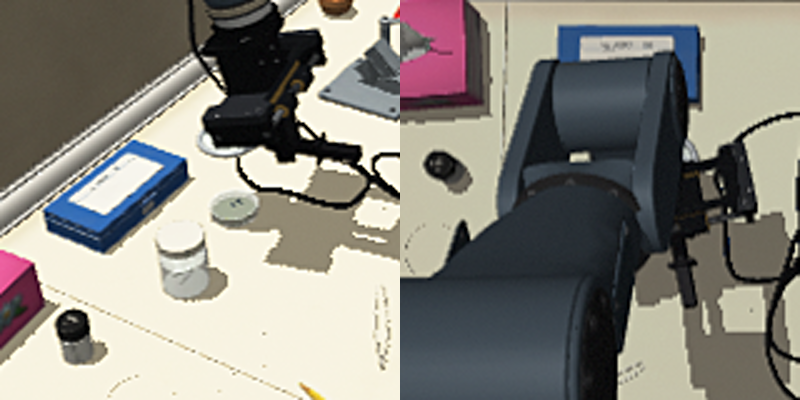

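Call:
{"op": "apply_moves", "data": {"targets": [[[0,-0.3,0,0,0,0,255],[0,-0.3,0,0,0,0,255],[0,-0.3,0,0,0,0,255],[0,-0.3,0,0,0,0,255],[0,-0.3,0,0,0,0,255]]]}}

```text
time: 15.12
tool_pos: [0.4888, 0.1023, 0.1012]
tcp_rot: [179.7, 14.5, 12.6]
force: [-0.1, 0.2, -0.9]
finger_gap: 0.0164
grasp_force: 24.8
```

```bash
python3 - <<'E'
from fin import *
r=viewer.read_camera('scene'); L=p+q.apply(lc)
b=L-.159*q.apply(hd); print('butt pred',b,proj(r,b),'seen ~(273,241)')
for e in (-8,8): print(e,proj(r,b+[0,0,-.085*np.sin(np.radians(e))]))
x=viewer.cut_out(r,'dish')[0]['pixels']; ys,xs=np.nonzero(x); print('dish',atz(r,xs.mean(),ys.mean(),.01))
w=viewer.read_camera('wrist')
for d in viewer.look_for(w,'lens_center')[:1]: print(d['position'])
m=viewer.cut_out(w,'lens_center')[0]['pixels']; print('ring px', np.nonzero(m)[1].min(),np.nonzero(m)[1].max(),np.nonzero(m)[0].min(),np.nonzero(m)[0].max())
c=[proj(w,L+q.apply(.04*(hd*np.cos(t)+np.array([0,1,0])*np.sin(t)))) for t in np.linspace(0,6.28,60)]; print(np.min(c,0),np.max(c,0))
E
```

```text
15.125 [0.4888 0.1023 0.1012] [179.6767  14.5058  12.6475] lens now [0.5656 0.1198 0.1199] handle [0.9754 0.2203 0.0034] [-0.1496  0.1696 -0.919 ] 0.016377242834900448
butt pred [0.4105 0.0848 0.1193] [272.9088 241.5458] seen ~(273,241)
-8 [272.8726 238.0852]
8 [272.9447 244.9684]
dish [0.5662 0.1203 0.01  ]
[0.5613, 0.1148, 0.1144]
ring px 171 396 0 352
[159.4097 -22.9818] [400.6206 219.3445]
```

Lens at about (0.566, 0.120, 0.12), dish at (0.566, 0.120), and the handle is level to within a degree or so. Handing in.

```bash
python3 -c "
from station import sign_off
print(sign_off())"
```

```text
the job is handed in; nothing more can be done
None
```

I swung the keeper to its end stop, drew the magnifier out, and handed in at about 15 s with the lens held level about 0.12 m above the worktop, centred over the petri dish by my measurements. The dish, jar and pot still show where they stood. The hand-in gave no verdict, so I can't say whether it passed.

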